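# Hang the microscope head on the spring-balanced arm

### The arm

A 6-joint arm with a two-finger parallel gripper is mounted at the origin on the work surface. World frame = base frame: x ahead of the robot, y to its left, z up, the work surface at z = 0. Lengths are in mm, angles in degrees, forces in N, time in s.
With the tool pointing down it reaches from about 325 to 850 mm from the base axis. Payload 15.5 kg.
Tool frame: the origin (TCP) lies midway between the tips of the shut fingers; the grasp point (between the pads) lies 19 mm behind it; z points along the fingers, y is the line along which they close (so a half turn about z gives the same grasp; the last joint's range is limited). The gripper opens to 91 mm and grips with 3 to 60 N. Pads are 32 mm wide; open, the fingers measure 118 mm over their backs; the gripper's body (76 mm by 178 mm) begins 60 mm behind the grasp point.
Start: joints at [65.117, 28.281, 77.091, -0, 74.628, -5.472], TCP at [207.717, 589.474, 213.915] pointing down, gripper open.
Joint ranges: [-166.48, 166.48], [-47.26, 123.95], [12.59, 153.08], [-70.14, 250.14], [6.76, 159.57], [-176.63, 176.63]. Speed limits (degrees/s): [108.29, 108.29, 147.25, 172.46, 172.46, 172.46].

### API

Orientations are given as [roll, pitch, yaw] about the fixed x, y, z axes, in that order (R = Rz(yaw) Ry(pitch) Rx(roll)).
In Python, from plant import manip gives the robot as it stands.
- The arm moves only by the tool drive_tool, never from a script. Its argument "motion" is a list of rows, each an object of numbers: "rx", "ry", "rz": the turn, a rotation vector about the tool's x, y, z in degrees; "dx", "dy", "dz": the shift along the tool's x, y, z in m; "fingers": the finger opening in m, from 0 to 0.0912. A call has 1 to 5 rows; each row is the pose to reach, as a shift and turn from the pose commanded when the call began, along the tool's axes at that moment; what a row does not reach only later rows make up. A row lasts 1/10 s, in which the tool goes at most 50 mm and 8.59 degrees, less where a joint would pass 70% of its speed; a pose out of reach is approached as far as the arm can. A call with a gripper value outside its range is refused whole. The fingers move at their own pace and stop on an object; "grip_force" is the grip in N (left out, the last holds). Time passes only in rows, so rows that repeat a pose let the fingers close. It gives the time, the measured TCP pose, the force, the opening and the grip force at its end, in the units of the state.
- manip.read_state(): the state, without advancing time (a new reading comes with each control period).
- manip.get_image(name): name is "scene" or "top"; returns the picture (400x640x3 uint8, red, green, blue); there is no depth.
- manip.calibration(name): a dict with "fovy" (degrees; the focal length in pixels is half the picture's height over the tangent of half this angle, whatever the lens; pixels are square), "cx", "cy" (the principal point, pixels), "D" ([k1, k2, p1, p2, k3] as OpenCV has them; the pictures are not rectified), "T" (4x4, takes a point from camera to world coordinates). Camera axes: x right, y up, looking along -z (the intrinsics and any distortion apply to the point x, -y, -z); pixel columns grow to the right and rows downward; lengths in mm; the calibration is good to about 2 mm. A picture is of the moment at which its call begins. calibration takes no time and is no camera call.
- manip.sign_off(): hands the job in; it is judged then, once.
Trained networks look in the newest picture that a camera, given by its name, has taken for a name from the list of things; names that differ only in an ending like _2 or _b are one class to them, and where a whole thing is asked for, a point or a joint stands for the part that bears it (a point fixed in the world has none). Each returns a list of dicts, best first, with "confidence" (0 to 1); they miss things now and then, are a little off and sometimes report something else, mostly with a low value. They report only what shows in the picture. A call takes as long as a camera call. They do not tell look-alikes from the thing itself.
- manip.recognise(target, camera): "box" ([left, top, width, height] in pixels, round what is visible of it).
- manip.silhouettes(target, camera): "pixels" (400x640 bool, what is visible of it) and "box" ([left, top, width, height] in pixels, round what is visible of it).
The state is a dict: "t": time; "joints": joint angles; "qd": joint speeds; "joint_efforts": joint torques, N m; "position": TCP position; "tool_rot": TCP orientation; "wrist_force": force on the tool from outside, world axes, zero at the start; "wrist_torque": the same for the moment, N m; "width": finger opening in mm; "grasp_force": force on a finger pad.
Only numpy, scipy, OpenCV 4.12 (cv2) and the standard library are available. Lean on these libraries where they do the work, as an engineer would, in place of code of your own. Each camera call takes 0.05 s, during which the arm holds its last target. There are 200 camera calls.

### The job

Take the wireless microscope head out of its charging dock and hang it in the ring of the spring-balanced swing arm that stands beside the phone clamp, collar fully home on the ring. Keep hold of it and ease it down slowly until the arm has sunk to where it carries the whole weight by itself, and only then let go, so that the arm stays put and neither drops nor springs up; do not press hard on the arm, knock the phone clamp or disturb the other things on the bench.

Things in the scene. Friction and masses are not known exactly. Their poses are not given: they have to be found in the camera images.
- scope: Wireless microscope head, round, axis z up, 0.3 to 0.9 kg. Origin: on the axis at the underside of its dark steel collar (55 mm diameter, z 0 to +6 mm). Above it the black body to grip, 43 mm diameter, z +6 to +68 mm. Below it an aluminium barrel, 35 mm diameter to z -34 mm, then a nose tapering to 23 mm at z -50 mm. Starts upright in the dock, collar on the dock's rim.
- dock: White round charging dock fixed to the bench, base 92 mm diameter, cup 52 mm outside and 41 mm inside diameter at the rim; origin at the centre of its underside, rim 60 mm above the bench. The head lifts straight out.
- holder: Ring holder at the end of a spring-balanced swing arm (post fixed to the bench, 22 mm thick, swivel head 206 mm up, two parallel links 300 mm long with a spring, sloping up 0.18 rad from the post when empty): grey bracket and dark steel ring, kept level by the links. Origin: the upper link's end pivot, 85 mm from the ring's centre towards the post, 12 mm above the ring's top face.
- ring_seat (a point): Centre of the ring's top face, the seat for the head's collar; z up, x towards the post, whose axis is 406 mm away; about 233 mm above the bench when empty. Ring 38 mm inside, 57 mm outside diameter, 14 mm high (below this point). The bracket, 70 mm towards the post, is 20 mm wide and rises 21 mm above the top face; a red thumb screw sticks out sideways to 50 mm, below the top face.
- lift (a joint): How far the arm has sunk, rad: 0 = empty, 0.4 = lower stop; 0.3 m at the ring per rad, on the links' arc: sinking 54 mm carries the ring 5 mm away from the post, and then back. The spring yields 1 mm per 0.075 N after a first 1 N or so, lightly damped. With the head on, the arm rests 13 to 112 mm down, by the head's weight and the spring's setting, neither of which can be seen.
- swing (a joint): Angle of the arm about the post, rad, positive anticlockwise from above; stiff with friction of about 0.3 N at the ring, stays where it is left.
- clamp: Blue phone repair clamp fixed to the bench, 120 x 185 mm, with a dark phone lying in it, top of the phone 34 mm above the bench; origin at the centre of its underside. Leave alone.
- tweezers: Steel tweezers lying on the bench, 126 mm long, origin at the underside. Leave alone.
- driver: Small screwdriver with a red handle, 140 mm long, lying on the bench. Leave alone.
- ram: Green memory module with black chips, 133 x 30 mm, lying on the bench. Leave alone.
- jar: Small flux jar with a green cap, 48 mm diameter, 40 mm high. Leave alone.
- dish: Steel screw dish, 84 mm diameter, 22 mm high. Leave alone.
- battery: Black phone battery, 40 x 90 x 6 mm, lying on the bench. Leave alone.
- brush: Cleaning brush, 150 mm long, lying on the bench. Leave alone.
Things that resemble listed ones, but are neither listed nor needed, are in the scene too. What is shaped like the scope but pink is not meant. There is more than one size of the dock; the job needs the larger.

How it is judged (in metres and radians):
On the way, in this order (a step that is already met when the one before it is completed fails the run):
1. the microscope head has been lifted clear of its dock (z of scope in the frame of dock above 0.1 m), for 0.1 s.
2. still held, the head sits with its collar home on the ring, and the arm has sunk and stands still (contact force between the fingers and scope above 0.5 N and horizontal distance between scope and ring_seat below 0.004 m and z of scope in the frame of ring_seat between -0.003 and 0.003 m and value of joint lift above 0.03 rad and velocity of joint lift between -0.045 and 0.045 rad/s), for 0.25 s.
At the end, for the whole second after the job is handed in: The microscope head hangs upright (within 4 degrees) in the ring of the swing arm, its collar home on the ring's top face (within 3 mm in height, 4 mm sideways); it is released, and the arm has sunk under it and is at rest between its stops (at least 9 mm down, head slower than 30 mm/s) (horizontal distance between scope and ring_seat below 0.004 m and z of scope in the frame of ring_seat between -0.003 and 0.003 m and angle between scope's own z axis and vertical below 0.07 rad and value of joint lift between 0.03 and 0.395 rad and velocity of joint lift between -0.08 and 0.08 rad/s and linear speed of scope below 0.03 m/s); the robot touches nothing.
It fails at once if the arm is dropped or springs up: once the fingers have left the head, the arm moves faster than 0.065 m/s at the ring (0.21 rad/s) (contact force between the fingers and scope below 0.05 N and distance between scope and ring_seat below 0.03 m and (velocity of joint lift above 0.21 rad/s or velocity of joint lift below -0.21 rad/s)).
It fails at once if the arm is jerked faster than 0.15 m/s at the ring (0.5 rad/s), held or not (velocity of joint lift above 0.5 rad/s or velocity of joint lift below -0.5 rad/s).
It fails at once if the head is pressed on the arm with more than 15 N (contact force between scope and holder above 15 N).
It fails at once if the head or the robot knocks the phone clamp (more than 2 N) (contact force between any of scope, the arm, the fingers and clamp above 2 N).
It fails at once if another thing on the bench is shifted by more than 20 mm (distance of any of tweezers, driver, ram, jar, dish, battery, brush from where it was at the start of the episode above 0.02 m).
It also fails if it takes over 67 s, if anything falls off the work surface, if the arm or the gripper's body presses on something with over 40 N, if the wrist force passes 120 N, or if a joint passes its speed limit or range.

## Working session

There is one attempt and no reset: what is moved stays moved. The work goes in short steps, Python scripts to look and compute and a tool call to move; the robot and the scene stay as the last step left them, time stands still between calls to the robot, and variables do not carry over. Pictures are saved under pics/ and viewed, at most 10 in all, crops included, and the job is handed in when it is done.

Besides the shell and the picture viewer there is one more tool, called after "Request:" by a JSON object that holds its "method" and its "body". drive_tool: Moves the arm, as the interface text tells. Its arguments: {"type":"object","properties":{"motion":{"type":"array","items":{"type":"object","properties":{"rx":{"type":"number"},"ry":{"type":"number"},"rz":{"type":"number"},"dx":{"type":"number"},"dy":{"type":"number"},"dz":{"type":"number"},"fingers":{"type":"number"}}}},"grip_force":{"type":"number"}},"required":["motion"]}

```bash
mkdir -p pics; python3 - <<'E'
from plant import manip
import cv2,numpy as np
for c in("scene","top"):
    im=manip.get_image(c); cv2.imwrite(f"pics/{c}0.png",im[:,:,::-1])
    k=manip.calibration(c); print(c,k["fovy"],k["cx"],k["cy"],k["D"],np.round(k["T"],3).tolist())
    for n in("scope","dock","ring_seat","clamp"):
        for d in manip.recognise(n,c)[:4]: print(n,[round(float(v)) for v in d["box"]],round(d["confidence"],2))
s=manip.read_state();print({k:np.round(v,2).tolist() for k,v in s.items()})
E
```

```text
scene 43.003204887348915 327.193344428785 197.38666064984005 [-0.0865744  0.         0.         0.         0.       ] [[-0.627, -0.597, 0.5, 1311.772], [0.779, -0.486, 0.396, 590.41], [0.006, 0.638, 0.77, 1295.783], [0.0, 0.0, 0.0, 1.0]]
scope [395, 234, 20, 30] 0.64
scope [426, 268, 21, 27] 0.6
scope [304, 152, 19, 22] 0.59
dock [414, 225, 22, 21] 0.82
dock [384, 257, 32, 24] 0.8
ring_seat [305, 176, 35, 30] 0.76
clamp [201, 155, 140, 54] 0.62
clamp [292, 194, 69, 48] 0.57
top 52.5745796479333 320.9438113824936 199.59396484450127 [-0.03049421  0.          0.          0.          0.        ] [[0.024, 0.997, -0.073, 491.341], [-1.0, 0.024, 0.001, 30.06], [0.003, 0.073, 0.997, 1302.681], [0.0, 0.0, 0.0, 1.0]]
scope [191, 199, 26, 14] 0.85
scope [234, 204, 19, 18] 0.6
dock [236, 197, 27, 29] 0.74
dock [237, 247, 19, 19] 0.58
ring_seat [308, 170, 44, 28] 0.83
clamp [310, 170, 41, 28] 0.74
clamp [308, 189, 61, 49] 0.57
clamp [344, 246, 9, 38] 0.19
{'t': 0.5, 'joints': [65.12, 28.28, 77.09, -0.0, 74.63, -5.47], 'qd': [0.03, -0.06, -0.12, 0.02, 0.1, -0.12], 'joint_efforts': [0.0, -87.81, -38.2, 0.07, 0.04, -0.0], 'position': [207.73, 589.46, 213.87], 'tool_rot': [-179.99, 0.0, 160.59], 'wrist_force': [0.18, 0.36, 0.68], 'wrist_torque': [0.02, 0.02, 0.01], 'grasp_force': 0.0, 'width': 90.91}
```

View pics/scene0.png

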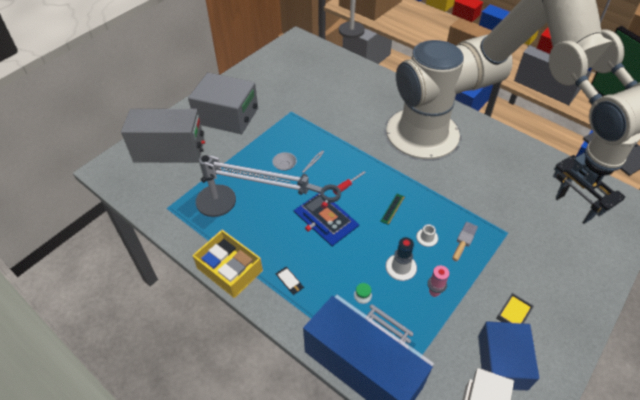

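View pics/top0.png

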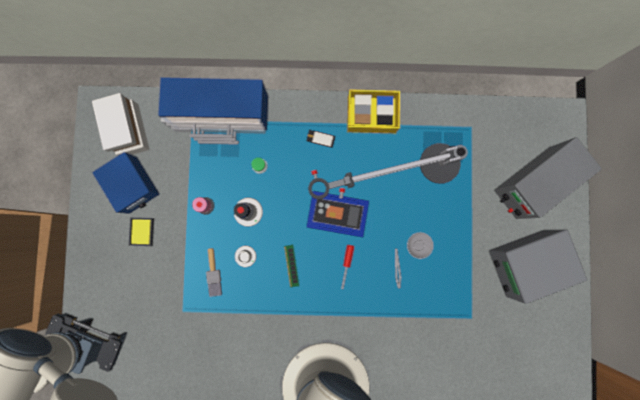

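The scene view shows the scope in the large dock at about (403,255), with the pink decoy at (440,278) and the ring at about (331,193). In the top view the scope is at (243,210) and the ring at (319,188). Next I'll enlarge crops of both.

```bash
python3 - <<'E'
import cv2,numpy as np
s=cv2.imread("pics/scene0.png");t=cv2.imread("pics/top0.png")
def c(i,x,y,w=50,h=37): return cv2.resize(i[y-h//2:y-h//2+h,x-w//2:x-w//2+w],(400,296),interpolation=cv2.INTER_CUBIC)
cv2.imwrite("pics/crop.png",np.vstack([np.hstack([c(s,403,255,64,48),c(t,245,210)]),np.hstack([c(s,325,193),c(t,325,188)])]))
E
cat > h.py <<'E'
from plant import manip
import cv2,numpy as np
def cam(c):
    k=manip.calibration(c);f=200/np.tan(np.radians(k["fovy"])/2)
    K=np.array([[f,0,k["cx"]],[0,f,k["cy"]],[0,0,1.]]);return K,np.array(k["D"],float),np.array(k["T"])
F=np.diag([1,-1,-1.])
def ray(c,uv):
    K,D,T=cam(c);p=cv2.undistortPoints(np.array([[uv]],float),K,D)[0,0]
    return T[:3,3],T[:3,:3]@F@np.array([*p,1])
def atz(c,uv,z):
    o,d=ray(c,uv);return o+d*(z-o[2])/d[2]
def proj(c,P):
    K,D,T=cam(c);R=(T[:3,:3]@F).T;t=-R@T[:3,3]
    return cv2.projectPoints(np.atleast_2d(np.array(P,float)),cv2.Rodrigues(R)[0],t,K,D)[0][:,0]
def circ(x,y,z,d):
    a=np.linspace(0,2*np.pi,40);return np.c_[x+d/2*np.cos(a),y+d/2*np.sin(a),0*a+z]
E
```

```text
(no output)
```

View pics/crop.png

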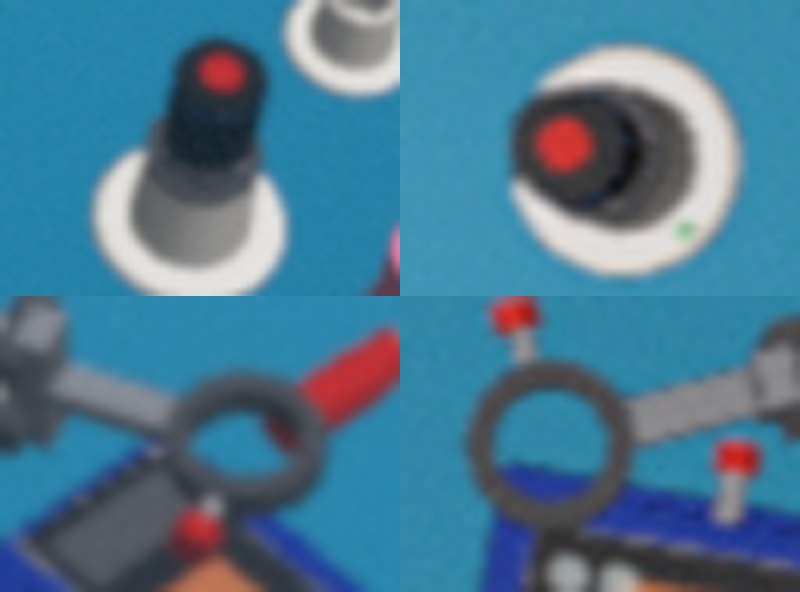

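```bash
python3 - <<'E'
from h import *
def tri(a,b):
    A=[];B=[]
    for o,d in(ray("scene",a),ray("top",b)):
        d=d/np.linalg.norm(d);M=np.eye(3)-np.outer(d,d);A.append(M);B.append(M@o)
    p=np.linalg.solve(A[0]+A[1],B[0]+B[1]);return p,[proj(c,p)[0].round(1).tolist() for c in("scene","top")]
print("top of scope",tri((406.1,242.1),(240.2,209.4)))
for z in(128,132,135): print(z,atz("scene",(406.1,242.1),z),atz("top",(240.2,209.4),z))
for z in(0,8): print("base",z,atz("top",(248,211.6),z))
print("ring",tri((330.2,192),(318.4,188.1)))
for z in(219,226,233): print(z,atz("scene",(330.2,192.),z),atz("top",(318.4,188.1),z))
print("post",[ (z,atz("top",(462,152),z)) for z in(206,225)])
print("brk",atz("top",(348,181),240))
E
```

```text
top of scope (array([542.2080069 , 262.44097834, 130.65426222]), [[405.8, 242.1], [239.9, 209.6]])
128 [539.88274963 262.38395389 128.        ] [542.80962173 262.21895163 128.        ]
132 [542.52669836 263.50753909 132.        ] [542.6343609 261.4284096 132.       ]
135 [544.50965991 264.350228   135.        ] [542.50291527 260.83550308 135.        ]
base 0 [541.95392238 262.09003593   0.        ]
base 8 [541.64309758 260.66509911   8.        ]
ring (array([599.73813792,  36.4941723 , 231.23360133]), [[330.0, 192.0], [318.2, 188.2]])
219 [591.25838326  30.60890681 219.        ] [601.29575523  36.10297644 219.        ]
226 [595.94233326  34.24808647 226.        ] [600.58550468  36.06394335 226.        ]
233 [600.62628326  37.88726614 233.        ] [599.87525412  36.02491027 233.        ]
post [(206, array([ 712.34598002, -356.65562389,  206.        ])), (225, array([ 708.51706476, -349.95577396,  225.        ]))]
brk [619.93464339 -41.71026563 240.        ]
```

Both triangulations agree with the given sizes: the scope axis is at (542,262), with its top at z≈130, and the ring seat is at (600,36.5,231–233). The post lies along −74°, so the tool yaw will be about 105.7°.

```bash
cat >> h.py <<'E'
from scipy.spatial.transform import Rotation as Ro
def go(p,yaw):
    s=manip.read_state();R=Ro.from_euler("xyz",s["tool_rot"],degrees=True);G=Ro.from_euler("xyz",[180,0,yaw],degrees=True)
    print("t",round(s["t"],2),"pos",np.round(s["position"],1),"rot",np.round(s["tool_rot"],2),"F",np.round(s["wrist_force"],1))
    print("d",np.round(R.inv().apply(np.array(p)-s["position"])/1000,4),"r",np.round((R.inv()*G).as_rotvec(degrees=True),2))
E
python3 -c "
from h import *
go((542,262,214),105.7)"
```

```text
t 0.5 pos [207.7 589.5 213.9] rot [-179.99    0.    160.59] F [0.2 0.4 0.7]
d [-4.241e-01 -1.977e-01 -1.000e-04] r [-0.    0.   54.89]
```

Request:
{"method": "drive_tool", "body": {"motion": [{"dx": -0.042,"dy": -0.02,"rz": 8},{"dx": -0.084,"dy": -0.04,"rz": 16},{"dx": -0.126,"dy": -0.06,"rz": 24},{"dx": -0.168,"dy": -0.08,"rz": 32},{"dx": -0.21,"dy": -0.1,"rz": 40}]}}

```text
invalid input
```

```bash
python3 -c "
from h import *
go((542,262,214),105.7)"
```

```text
t 0.5 pos [207.7 589.5 213.9] rot [-179.99    0.    160.59] F [0.2 0.4 0.7]
d [-4.241e-01 -1.977e-01 -1.000e-04] r [-0.    0.   54.89]
```

Request:
{"method": "drive_tool", "body": {"motion": [{"dx": -0.042,"dy": -0.02,"dz": 0,"rx": 0,"ry": 0,"rz": 8,"fingers": 0.09},{"dx": -0.084,"dy": -0.04,"dz": 0,"rx": 0,"ry": 0,"rz": 16,"fingers": 0.09},{"dx": -0.126,"dy": -0.06,"dz": 0,"rx": 0,"ry": 0,"rz": 24,"fingers": 0.09},{"dx": -0.168,"dy": -0.08,"dz": 0,"rx": 0,"ry": 0,"rz": 32,"fingers": 0.09},{"dx": -0.21,"dy": -0.1,"dz": 0,"rx": 0,"ry": 0,"rz": 40,"fingers": 0.09}], "grip_force": 30}}

```text
t: 1.0
position: [373.6, 424.0, 214.1]
tool_rot: [180.0, -0.0, 120.3]
wrist_force: [0.4, 0.6, -0.3]
width: 90.3
grasp_force: 0.0
```

```bash
python3 -c "
from h import *
go((542,262,214),105.7)"
```

```text
t 1.0 pos [373.6 424.  214.1] rot [ 1.7998e+02 -1.0000e-02  1.2027e+02] F [ 0.4  0.6 -0.3]
d [-2.248e-01  6.380e-02  1.000e-04] r [ 2.000e-02 -1.000e-02  1.457e+01]
```

Request:
{"method": "drive_tool", "body": {"motion": [{"dx": -0.045,"dy": 0.013,"dz": 0,"rx": 0,"ry": 0,"rz": 5,"fingers": 0.09},{"dx": -0.09,"dy": 0.026,"dz": 0,"rx": 0,"ry": 0,"rz": 10,"fingers": 0.09},{"dx": -0.135,"dy": 0.039,"dz": 0,"rx": 0,"ry": 0,"rz": 14.8,"fingers": 0.09},{"dx": -0.18,"dy": 0.052,"dz": 0,"rx": 0,"ry": 0,"rz": 14.8,"fingers": 0.09},{"dx": -0.222,"dy": 0.063,"dz": 0,"rx": 0,"ry": 0,"rz": 14.8,"fingers": 0.09}]}}

```text
t: 1.5
position: [541.3, 264.6, 214.1]
tool_rot: [180.0, -0.0, 105.8]
wrist_force: [-0.1, 0.7, 0.7]
width: 90.2
grasp_force: 0.0
```

```bash
python3 -c "
from h import *
go((542,262,80),105.7)"
```

```text
t 1.5 pos [541.3 264.6 214.1] rot [179.97  -0.   105.75] F [-0.1  0.7  0.7]
d [-2.700e-03 -1.000e-04  1.341e-01] r [ 0.03 -0.    0.05]
```

Request:
{"method": "drive_tool", "body": {"motion": [{"dx": 0,"dy": 0,"dz": 0.03,"rx": 0,"ry": 0,"rz": 0,"fingers": 0.09},{"dx": 0,"dy": 0,"dz": 0.06,"rx": 0,"ry": 0,"rz": 0,"fingers": 0.09},{"dx": 0,"dy": 0,"dz": 0.09,"rx": 0,"ry": 0,"rz": 0,"fingers": 0.09},{"dx": 0,"dy": 0,"dz": 0.12,"rx": 0,"ry": 0,"rz": 0,"fingers": 0.09},{"dx": 0,"dy": 0,"dz": 0.134,"rx": 0,"ry": 0,"rz": 0,"fingers": 0.09}]}}

```text
t: 2.0
position: [538.7, 265.8, 77.6]
tool_rot: [-179.8, 0.0, 105.8]
wrist_force: [-0.2, -0.2, 0.1]
width: 90.1
grasp_force: 0.0
```

Request:
{"method": "drive_tool", "body": {"motion": [{"dx": 0,"dy": 0,"dz": 0,"rx": 0,"ry": 0,"rz": 0,"fingers": 0.06},{"dx": 0,"dy": 0,"dz": 0,"rx": 0,"ry": 0,"rz": 0,"fingers": 0.05},{"dx": 0,"dy": 0,"dz": 0,"rx": 0,"ry": 0,"rz": 0,"fingers": 0.045},{"dx": 0,"dy": 0,"dz": 0,"rx": 0,"ry": 0,"rz": 0,"fingers": 0.04},{"dx": 0,"dy": 0,"dz": 0,"rx": 0,"ry": 0,"rz": 0,"fingers": 0.03}], "grip_force": 20}}

```text
t: 2.5
position: [540.2, 266.5, 80.8]
tool_rot: [179.9, -0.0, 105.8]
wrist_force: [0.0, 0.2, -0.4]
width: 52.7
grasp_force: 0.0
```

```bash
python3 -c "
from h import *
go((542,262,80),105.7);print(manip.read_state()['width'])"
```

```text
t 2.5 pos [540.2 266.5  80.8] rot [179.92  -0.   105.79] F [ 0.   0.2 -0.4]
d [-0.0048  0.0005  0.0008] r [ 0.08 -0.    0.09]
52.694786272633316
```

Request:
{"method": "drive_tool", "body": {"motion": [{"dx": -0.0045,"dy": 0,"dz": 0,"rx": 0,"ry": 0,"rz": 0,"fingers": 0.05},{"dx": -0.0045,"dy": 0,"dz": 0,"rx": 0,"ry": 0,"rz": 0,"fingers": 0.05},{"dx": -0.0045,"dy": 0,"dz": 0,"rx": 0,"ry": 0,"rz": 0,"fingers": 0.03},{"dx": -0.0045,"dy": 0,"dz": 0,"rx": 0,"ry": 0,"rz": 0,"fingers": 0.03},{"dx": -0.0045,"dy": 0,"dz": 0,"rx": 0,"ry": 0,"rz": 0,"fingers": 0.03}], "grip_force": 20}}

```text
t: 3.0
position: [541.2, 262.0, 80.0]
tool_rot: [180.0, 0.0, 105.8]
wrist_force: [1.6, -0.9, 1.8]
width: 42.7
grasp_force: 20.0
```

Request:
{"method": "drive_tool", "body": {"motion": [{"dx": 0,"dy": 0,"dz": 0,"rx": 0,"ry": 0,"rz": 0,"fingers": 0.03},{"dx": 0,"dy": 0,"dz": 0,"rx": 0,"ry": 0,"rz": 0,"fingers": 0.03},{"dx": 0,"dy": 0,"dz": 0,"rx": 0,"ry": 0,"rz": 0,"fingers": 0.03}]}}

```text
t: 3.3
position: [541.1, 262.0, 80.0]
tool_rot: [180.0, 0.0, 105.8]
wrist_force: [1.8, -1.2, 2.6]
width: 43.0
grasp_force: 20.0
```

Request:
{"method": "drive_tool", "body": {"motion": [{"dx": 0,"dy": 0,"dz": -0.01,"rx": 0,"ry": 0,"rz": 0,"fingers": 0.03},{"dx": 0,"dy": 0,"dz": -0.03,"rx": 0,"ry": 0,"rz": 0,"fingers": 0.03},{"dx": 0,"dy": 0,"dz": -0.055,"rx": 0,"ry": 0,"rz": 0,"fingers": 0.03},{"dx": 0,"dy": 0,"dz": -0.085,"rx": 0,"ry": 0,"rz": 0,"fingers": 0.03},{"dx": 0,"dy": 0,"dz": -0.115,"rx": 0,"ry": 0,"rz": 0,"fingers": 0.03}], "grip_force": 35}}

```text
t: 3.8
position: [540.1, 262.0, 196.1]
tool_rot: [-179.9, -0.0, 105.8]
wrist_force: [0.6, -0.3, -5.4]
width: 42.2
grasp_force: 35.0
```

Request:
{"method": "drive_tool", "body": {"motion": [{"dx": 0,"dy": 0,"dz": -0.03,"rx": 0,"ry": 0,"rz": 0,"fingers": 0.03},{"dx": 0,"dy": 0,"dz": -0.06,"rx": 0,"ry": 0,"rz": 0,"fingers": 0.03},{"dx": 0,"dy": 0,"dz": -0.09,"rx": 0,"ry": 0,"rz": 0,"fingers": 0.03},{"dx": 0,"dy": 0,"dz": -0.115,"rx": 0,"ry": 0,"rz": 0,"fingers": 0.03},{"dx": 0,"dy": 0,"dz": -0.135,"rx": 0,"ry": 0,"rz": 0,"fingers": 0.03}]}}

```text
t: 4.3
position: [540.4, 262.1, 331.8]
tool_rot: [180.0, -0.0, 105.8]
wrist_force: [1.1, 0.3, -5.0]
width: 42.2
grasp_force: 35.0
```

Request:
{"method": "drive_tool", "body": {"motion": [{"dx": 0,"dy": 0,"dz": 0,"rx": 0,"ry": 0,"rz": 0,"fingers": 0.03},{"dx": 0,"dy": 0,"dz": 0,"rx": 0,"ry": 0,"rz": 0,"fingers": 0.03},{"dx": 0,"dy": 0,"dz": 0,"rx": 0,"ry": 0,"rz": 0,"fingers": 0.03}]}}

```text
t: 4.6
position: [540.2, 261.8, 328.4]
tool_rot: [-179.8, 0.0, 105.8]
wrist_force: [-0.1, 0.1, -5.2]
width: 42.3
grasp_force: 35.0
```

```bash
python3 -c "
from h import *
go((599.7,36.5,330),105.7)
print(np.round(manip.read_state()['wrist_torque'],2))"
```

```text
t 4.6 pos [540.2 261.8 328.4] rot [-1.7985e+02  1.0000e-02  1.0579e+02] F [-0.1  0.1 -5.2]
d [-0.233  -0.004  -0.0016] r [-0.15  0.01  0.09]
[-0.09  0.03 -0.01]
```

Request:
{"method": "drive_tool", "body": {"motion": [{"dx": -0.025,"dy": 0,"dz": 0,"rx": 0,"ry": 0,"rz": 0,"fingers": 0.03},{"dx": -0.055,"dy": -0.001,"dz": 0,"rx": 0,"ry": 0,"rz": 0,"fingers": 0.03},{"dx": -0.085,"dy": -0.002,"dz": 0,"rx": 0,"ry": 0,"rz": 0,"fingers": 0.03},{"dx": -0.115,"dy": -0.003,"dz": 0,"rx": 0,"ry": 0,"rz": 0,"fingers": 0.03},{"dx": -0.145,"dy": -0.004,"dz": 0,"rx": 0,"ry": 0,"rz": 0,"fingers": 0.03}]}}

```text
t: 5.1
position: [576.1, 120.2, 328.5]
tool_rot: [-179.9, -0.0, 105.8]
wrist_force: [0.2, 0.5, -4.6]
width: 42.6
grasp_force: 35.0
```

Request:
{"method": "drive_tool", "body": {"motion": [{"dx": -0.03,"dy": 0,"dz": 0,"rx": 0,"ry": 0,"rz": 0,"fingers": 0.03},{"dx": -0.055,"dy": 0,"dz": 0,"rx": 0,"ry": 0,"rz": 0,"fingers": 0.03},{"dx": -0.075,"dy": 0,"dz": 0,"rx": 0,"ry": 0,"rz": 0,"fingers": 0.03},{"dx": -0.084,"dy": 0,"dz": 0,"rx": 0,"ry": 0,"rz": 0,"fingers": 0.03},{"dx": -0.087,"dy": 0,"dz": 0,"rx": 0,"ry": 0,"rz": 0,"fingers": 0.03}]}}

```text
t: 5.6
position: [600.0, 37.0, 328.9]
tool_rot: [-179.9, -0.0, 105.7]
wrist_force: [0.7, 0.4, -5.2]
width: 42.6
grasp_force: 35.0
```

Request:
{"method": "drive_tool", "body": {"motion": [{"dx": 0,"dy": 0,"dz": 0,"rx": 0,"ry": 0,"rz": 0,"fingers": 0.03},{"dx": 0,"dy": 0,"dz": 0,"rx": 0,"ry": 0,"rz": 0,"fingers": 0.03},{"dx": 0,"dy": 0,"dz": 0,"rx": 0,"ry": 0,"rz": 0,"fingers": 0.03}]}}

```text
t: 5.9
position: [600.0, 38.5, 329.9]
tool_rot: [-180.0, -0.0, 105.8]
wrist_force: [0.3, 0.1, -4.0]
width: 42.4
grasp_force: 35.0
```

```bash
python3 - <<'E'
from h import *
go((599.7,36.5,305),105.7)
s=manip.get_image("scene")[:,:,::-1];t=manip.get_image("top")[:,:,::-1]
def c(i,x,y,w=56,h=56): return cv2.resize(i[y-h//2:y-h//2+h,x-w//2:x-w//2+w],(400,400),interpolation=cv2.INTER_CUBIC)
cv2.imwrite("pics/crop2.png",np.hstack([c(s,328,178),c(t,319,188)]))
E
```

```text
t 5.9 pos [600.   38.5 329.9] rot [-1.8000e+02 -1.0000e-02  1.0584e+02] F [ 0.3  0.1 -4. ]
d [-0.0018 -0.0009  0.0249] r [-0.   -0.01  0.14]
```

View pics/crop2.png

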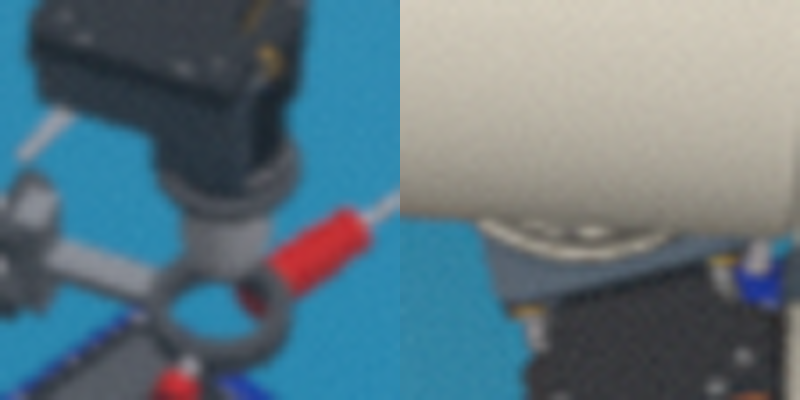

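The top view is blocked by the arm. In the scene view the collar hangs above the ring (collar centre at about crop (229,180), ring at about (219,310)). I'll compare that with the predicted projection.

```bash
python3 - <<'E'
from h import *
f=lambda p:((p-[300,150]+.5)*400/56).round(1)
for nm,(x,y,z,d) in dict(ring=(599.7,36.5,232,57),ringin=(599.7,36.5,232,38),collar=(600,38,310,55),coltop=(600,38,316,55)).items():
    q=f(proj("scene",circ(x,y,z,d)));print(nm,q.min(0),q.max(0))
E
```

```text
ring [144.1 246.3] [292.  359.3]
ringin [168.7 264.8] [267.3 340.1]
collar [148.4 113. ] [297.6 223.4]
coltop [148.3 101.9] [298.1 212.4]
```

Request:
{"method": "drive_tool", "body": {"motion": [{"dx": -0.001,"dy": 0,"dz": 0.01,"rx": 0,"ry": 0,"rz": 0,"fingers": 0.03},{"dx": -0.001,"dy": 0,"dz": 0.02,"rx": 0,"ry": 0,"rz": 0,"fingers": 0.03},{"dx": -0.001,"dy": 0,"dz": 0.028,"rx": 0,"ry": 0,"rz": 0,"fingers": 0.03},{"dx": -0.001,"dy": 0,"dz": 0.034,"rx": 0,"ry": 0,"rz": 0,"fingers": 0.03},{"dx": -0.001,"dy": 0,"dz": 0.038,"rx": 0,"ry": 0,"rz": 0,"fingers": 0.03}]}}

```text
t: 6.5
position: [600.3, 36.7, 291.0]
tool_rot: [-179.9, -0.0, 105.8]
wrist_force: [-1.1, 0.1, -3.9]
width: 42.4
grasp_force: 35.0
```

Request:
{"method": "drive_tool", "body": {"motion": [{"dx": 0,"dy": 0,"dz": 0.002,"rx": 0,"ry": 0,"rz": 0,"fingers": 0.03},{"dx": 0,"dy": 0,"dz": 0.004,"rx": 0,"ry": 0,"rz": 0,"fingers": 0.03},{"dx": 0,"dy": 0,"dz": 0.006,"rx": 0,"ry": 0,"rz": 0,"fingers": 0.03},{"dx": 0,"dy": 0,"dz": 0.008,"rx": 0,"ry": 0,"rz": 0,"fingers": 0.03},{"dx": 0,"dy": 0,"dz": 0.01,"rx": 0,"ry": 0,"rz": 0,"fingers": 0.03}]}}

```text
t: 7.0
position: [600.6, 36.7, 281.9]
tool_rot: [180.0, 0.0, 105.8]
wrist_force: [-0.5, 0.6, -4.1]
width: 42.6
grasp_force: 35.0
```

```bash
python3 - <<'E'
from h import *
s=manip.get_image("scene")[:,:,::-1]
cv2.imwrite("pics/crop3.png",cv2.resize(s[150:220,280:380],(700,490),interpolation=cv2.INTER_CUBIC))
for i in range(3): manip.get_image("scene");print(manip.read_state()["position"].round(1) if hasattr(manip.read_state()["position"],'round') else np.round(manip.read_state()["position"],1),np.round(manip.read_state()["wrist_force"],1))
E
```

```text
[600.4  36.7 281.7] [ 0.2 -0.7 -5.5]
[600.5  36.7 281.8] [ 0.8 -0.6 -5.1]
[600.5  36.7 281.9] [ 0.9  0.2 -4.8]
```

View pics/crop3.png

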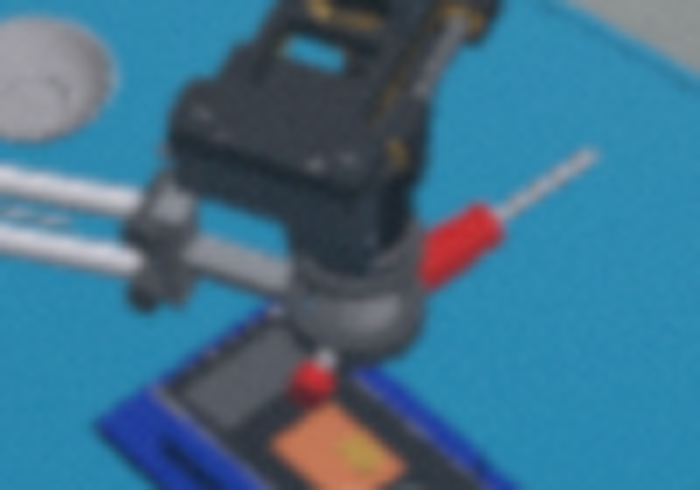

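The scene crop shows the barrel entering the ring at about (355,300), concentric with it, and there is no contact force. I'll continue down.

Request:
{"method": "drive_tool", "body": {"motion": [{"dx": 0,"dy": 0,"dz": 0.004,"rx": 0,"ry": 0,"rz": 0,"fingers": 0.03},{"dx": 0,"dy": 0,"dz": 0.008,"rx": 0,"ry": 0,"rz": 0,"fingers": 0.03},{"dx": 0,"dy": 0,"dz": 0.012,"rx": 0,"ry": 0,"rz": 0,"fingers": 0.03},{"dx": 0,"dy": 0,"dz": 0.016,"rx": 0,"ry": 0,"rz": 0,"fingers": 0.03},{"dx": 0,"dy": 0,"dz": 0.02,"rx": 0,"ry": 0,"rz": 0,"fingers": 0.03}]}}

```text
t: 7.7
position: [600.5, 36.7, 261.4]
tool_rot: [-180.0, -0.0, 105.8]
wrist_force: [-0.2, 0.6, -5.2]
width: 42.6
grasp_force: 35.0
```

Request:
{"method": "drive_tool", "body": {"motion": [{"dx": 0,"dy": 0,"dz": 0.001,"rx": 0,"ry": 0,"rz": 0,"fingers": 0.03},{"dx": 0,"dy": 0,"dz": 0.002,"rx": 0,"ry": 0,"rz": 0,"fingers": 0.03},{"dx": 0,"dy": 0,"dz": 0.003,"rx": 0,"ry": 0,"rz": 0,"fingers": 0.03},{"dx": 0,"dy": 0,"dz": 0.004,"rx": 0,"ry": 0,"rz": 0,"fingers": 0.03},{"dx": 0,"dy": 0,"dz": 0.005,"rx": 0,"ry": 0,"rz": 0,"fingers": 0.03}]}}

```text
t: 8.2
position: [600.6, 36.7, 257.0]
tool_rot: [180.0, 0.0, 105.8]
wrist_force: [0.1, 0.8, -5.3]
width: 42.6
grasp_force: 35.0
```

Request:
{"method": "drive_tool", "body": {"motion": [{"dx": 0,"dy": 0,"dz": 0.001,"rx": 0,"ry": 0,"rz": 0,"fingers": 0.03},{"dx": 0,"dy": 0,"dz": 0.002,"rx": 0,"ry": 0,"rz": 0,"fingers": 0.03},{"dx": 0,"dy": 0,"dz": 0.003,"rx": 0,"ry": 0,"rz": 0,"fingers": 0.03},{"dx": 0,"dy": 0,"dz": 0.004,"rx": 0,"ry": 0,"rz": 0,"fingers": 0.03},{"dx": 0,"dy": 0,"dz": 0.005,"rx": 0,"ry": 0,"rz": 0,"fingers": 0.03}]}}

```text
t: 8.7
position: [600.5, 36.7, 251.9]
tool_rot: [180.0, -0.0, 105.8]
wrist_force: [-0.7, 0.5, -4.1]
width: 42.5
grasp_force: 35.0
```

Request:
{"method": "drive_tool", "body": {"motion": [{"dx": 0,"dy": 0,"dz": 0.001,"rx": 0,"ry": 0,"rz": 0,"fingers": 0.03},{"dx": 0,"dy": 0,"dz": 0.002,"rx": 0,"ry": 0,"rz": 0,"fingers": 0.03},{"dx": 0,"dy": 0,"dz": 0.003,"rx": 0,"ry": 0,"rz": 0,"fingers": 0.03},{"dx": 0.0002,"dy": 0,"dz": 0.004,"rx": 0,"ry": 0,"rz": 0,"fingers": 0.03},{"dx": 0.0004,"dy": 0,"dz": 0.005,"rx": 0,"ry": 0,"rz": 0,"fingers": 0.03}]}}

```text
t: 9.2
position: [600.4, 37.1, 246.9]
tool_rot: [180.0, 0.0, 105.8]
wrist_force: [0.3, -0.2, -3.4]
width: 42.5
grasp_force: 35.0
```

Request:
{"method": "drive_tool", "body": {"motion": [{"dx": 0.0002,"dy": 0,"dz": 0.001,"rx": 0,"ry": 0,"rz": 0,"fingers": 0.03},{"dx": 0.0003,"dy": 0,"dz": 0.002,"rx": 0,"ry": 0,"rz": 0,"fingers": 0.03},{"dx": 0.0005,"dy": 0,"dz": 0.003,"rx": 0,"ry": 0,"rz": 0,"fingers": 0.03},{"dx": 0.0007,"dy": 0,"dz": 0.004,"rx": 0,"ry": 0,"rz": 0,"fingers": 0.03},{"dx": 0.0008,"dy": 0,"dz": 0.005,"rx": 0,"ry": 0,"rz": 0,"fingers": 0.03}]}}

```text
t: 9.7
position: [600.2, 37.8, 241.9]
tool_rot: [180.0, 0.0, 105.8]
wrist_force: [0.1, -0.6, -3.4]
width: 42.6
grasp_force: 35.0
```

```bash
python3 - <<'E'
from h import *
F=[]
for i in range(8): manip.get_image("scene");s=manip.read_state();F.append([*s["position"],*s["wrist_force"],*s["wrist_torque"]])
print(np.round(np.mean(F,0),2),np.round(np.std(F,0),2))
E
```

```text
[ 6.0018e+02  3.7830e+01  2.4188e+02  3.2000e-01 -2.8000e-01 -3.6200e+00
 -2.2000e-01  2.0000e-02 -0.0000e+00] [0.02 0.01 0.09 0.64 0.29 0.51 0.04 0.03 0.02]
```

Contact is confirmed: the load is down from 5.0 to 3.6 N. I'll follow the arc down.

Request:
{"method": "drive_tool", "body": {"motion": [{"dx": 0.0002,"dy": 0,"dz": 0.002,"rx": 0,"ry": 0,"rz": 0,"fingers": 0.03},{"dx": 0.0005,"dy": 0,"dz": 0.004,"rx": 0,"ry": 0,"rz": 0,"fingers": 0.03},{"dx": 0.0008,"dy": 0,"dz": 0.006,"rx": 0,"ry": 0,"rz": 0,"fingers": 0.03},{"dx": 0.001,"dy": 0,"dz": 0.008,"rx": 0,"ry": 0,"rz": 0,"fingers": 0.03},{"dx": 0.0013,"dy": 0,"dz": 0.01,"rx": 0,"ry": 0,"rz": 0,"fingers": 0.03}]}}

```text
t: 10.6
position: [599.9, 39.1, 231.8]
tool_rot: [180.0, 0.0, 105.8]
wrist_force: [-0.1, -0.9, -2.2]
width: 42.7
grasp_force: 35.0
```

Request:
{"method": "drive_tool", "body": {"motion": [{"dx": 0.0002,"dy": 0,"dz": 0.002,"rx": 0,"ry": 0,"rz": 0,"fingers": 0.03},{"dx": 0.0004,"dy": 0,"dz": 0.004,"rx": 0,"ry": 0,"rz": 0,"fingers": 0.03},{"dx": 0.0006,"dy": 0,"dz": 0.006,"rx": 0,"ry": 0,"rz": 0,"fingers": 0.03},{"dx": 0.0008,"dy": 0,"dz": 0.008,"rx": 0,"ry": 0,"rz": 0,"fingers": 0.03},{"dx": 0.001,"dy": 0,"dz": 0.01,"rx": 0,"ry": 0,"rz": 0,"fingers": 0.03}]}}

```text
t: 11.1
position: [599.6, 40.0, 221.8]
tool_rot: [180.0, 0.0, 105.8]
wrist_force: [0.9, -1.3, -1.9]
width: 42.3
grasp_force: 35.0
```

```bash
cat >> h.py <<'E'
def avg(n=8):
    F=[]
    for i in range(n): manip.get_image("scene");s=manip.read_state();F.append([*s["position"],*s["wrist_force"],*s["wrist_torque"]])
    print(s["t"],np.round(np.mean(F,0),2).tolist())
E
python3 -c "
from h import *
avg()"
```

```text
11.5 [599.51, 40.07, 221.84, 0.52, -1.02, -2.19, -0.32, 0.05, 0.01]
```

Request:
{"method": "drive_tool", "body": {"motion": [{"dx": 0,"dy": 0,"dz": 0.002,"rx": 0,"ry": 0,"rz": 0,"fingers": 0.03},{"dx": 0,"dy": 0,"dz": 0.004,"rx": 0,"ry": 0,"rz": 0,"fingers": 0.03},{"dx": 0,"dy": 0,"dz": 0.006,"rx": 0,"ry": 0,"rz": 0,"fingers": 0.03},{"dx": 0,"dy": 0,"dz": 0.008,"rx": 0,"ry": 0,"rz": 0,"fingers": 0.03},{"dx": 0,"dy": 0,"dz": 0.01,"rx": 0,"ry": 0,"rz": 0,"fingers": 0.03}]}}

```text
t: 12.0
position: [599.5, 40.2, 211.7]
tool_rot: [-180.0, -0.0, 105.8]
wrist_force: [-1.0, 2.3, -0.6]
width: 42.4
grasp_force: 35.0
```

Request:
{"method": "drive_tool", "body": {"motion": [{"dx": 0,"dy": 0,"dz": 0.002,"rx": 0,"ry": 0,"rz": 0,"fingers": 0.03},{"dx": 0,"dy": 0,"dz": 0.004,"rx": 0,"ry": 0,"rz": 0,"fingers": 0.03},{"dx": 0,"dy": 0,"dz": 0.006,"rx": 0,"ry": 0,"rz": 0,"fingers": 0.03},{"dx": 0,"dy": 0,"dz": 0.008,"rx": 0,"ry": 0,"rz": 0,"fingers": 0.03},{"dx": 0,"dy": 0,"dz": 0.01,"rx": 0,"ry": 0,"rz": 0,"fingers": 0.03}]}}

```text
t: 12.5
position: [599.6, 40.1, 201.8]
tool_rot: [-180.0, -0.0, 105.8]
wrist_force: [-1.1, 2.0, -0.0]
width: 42.3
grasp_force: 35.0
```

```bash
python3 -c "
from h import *
avg(25)"
```

```text
13.75 [599.55, 40.05, 201.91, -0.93, 2.19, -0.3, 0.28, 0.26, -0.03]
```

Request:
{"method": "drive_tool", "body": {"motion": [{"dx": 0.0004,"dy": 0,"dz": 0.0005,"rx": 0,"ry": 0,"rz": 0,"fingers": 0.03},{"dx": 0.0007,"dy": 0,"dz": 0.001,"rx": 0,"ry": 0,"rz": 0,"fingers": 0.03},{"dx": 0.0007,"dy": 0,"dz": 0.0015,"rx": 0,"ry": 0,"rz": 0,"fingers": 0.03},{"dx": 0.0007,"dy": 0,"dz": 0.002,"rx": 0,"ry": 0,"rz": 0,"fingers": 0.03},{"dx": 0.0007,"dy": 0,"dz": 0.002,"rx": 0,"ry": 0,"rz": 0,"fingers": 0.03}]}}

```text
t: 14.25
position: [599.5, 40.6, 199.9]
tool_rot: [180.0, 0.0, 105.8]
wrist_force: [0.6, -2.8, 0.2]
width: 42.6
grasp_force: 35.0
```

```bash
python3 -c "
from h import *
avg(25)"
```

```text
15.5 [599.4, 40.71, 199.93, 1.01, -2.06, 0.0, -0.5, -0.09, 0.03]
```

Request:
{"method": "drive_tool", "body": {"motion": [{"dx": -0.0002,"dy": 0,"dz": 0,"rx": 0,"ry": 0,"rz": 0,"fingers": 0.03},{"dx": -0.0004,"dy": 0,"dz": 0,"rx": 0,"ry": 0,"rz": 0,"fingers": 0.03},{"dx": -0.0004,"dy": 0,"dz": 0,"rx": 0,"ry": 0,"rz": 0,"fingers": 0.03}]}}

```text
t: 15.8
position: [599.3, 40.6, 199.9]
tool_rot: [-180.0, -0.0, 105.8]
wrist_force: [-1.4, 1.0, 0.3]
width: 42.5
grasp_force: 35.0
```

```bash
python3 -c "
from h import *
avg(30)"
```

```text
17.3 [599.42, 40.41, 199.89, -0.79, 2.09, -0.12, 0.28, 0.23, -0.02]
```

Request:
{"method": "drive_tool", "body": {"motion": [{"dx": 0.00015,"dy": 0,"dz": 0.0005,"rx": 0,"ry": 0,"rz": 0,"fingers": 0.03},{"dx": 0.00015,"dy": 0,"dz": 0.001,"rx": 0,"ry": 0,"rz": 0,"fingers": 0.03},{"dx": 0.00015,"dy": 0,"dz": 0.001,"rx": 0,"ry": 0,"rz": 0,"fingers": 0.03}], "grip_force": 15}}

```text
t: 17.6
position: [599.5, 40.4, 198.9]
tool_rot: [180.0, 0.0, 105.8]
wrist_force: [0.0, 0.7, -0.5]
width: 42.7
grasp_force: 15.0
```

Request:
{"method": "drive_tool", "body": {"motion": [{"dx": 0,"dy": 0,"dz": 0,"rx": 0,"ry": 0,"rz": 0,"fingers": 0.03},{"dx": 0,"dy": 0,"dz": 0,"rx": 0,"ry": 0,"rz": 0,"fingers": 0.03},{"dx": 0,"dy": 0,"dz": 0,"rx": 0,"ry": 0,"rz": 0,"fingers": 0.03}], "grip_force": 6}}

```text
t: 17.9
position: [599.5, 40.4, 199.0]
tool_rot: [180.0, 0.0, 105.8]
wrist_force: [-0.5, 0.9, -0.4]
width: 42.9
grasp_force: 6.0
```

```bash
python3 - <<'E'
from h import *
avg(25)
s=manip.get_image("scene")[:,:,::-1]
cv2.imwrite("pics/crop4.png",cv2.resize(s[155:225,280:380],(700,490),interpolation=cv2.INTER_CUBIC))
E
```

```text
19.15 [599.49, 40.44, 198.94, 0.39, -0.7, -0.12, -0.23, 0.03, -0.02]
```

View pics/crop4.png

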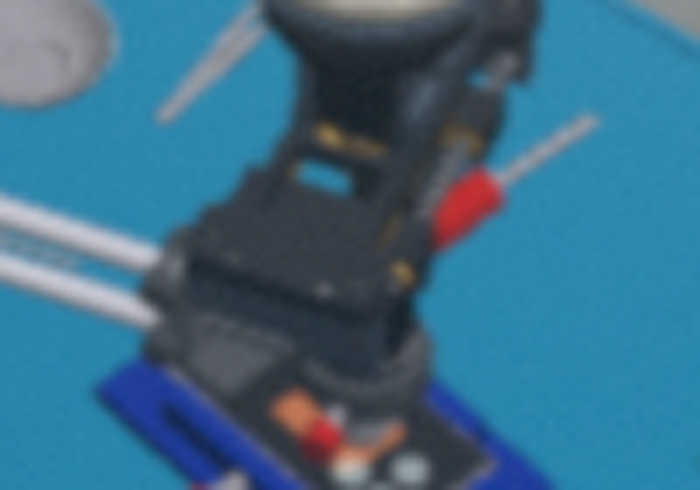

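The head sits on the ring at about (365,365), the links are nearly level and the vertical force is about 0. I'll release gently, straight open.

Request:
{"method": "drive_tool", "body": {"motion": [{"dx": 0,"dy": 0,"dz": 0.001,"rx": 0,"ry": 0,"rz": 0,"fingers": 0.03},{"dx": 0,"dy": 0,"dz": 0.001,"rx": 0,"ry": 0,"rz": 0,"fingers": 0.03},{"dx": 0,"dy": 0,"dz": 0.001,"rx": 0,"ry": 0,"rz": 0,"fingers": 0.044},{"dx": 0,"dy": 0,"dz": 0.001,"rx": 0,"ry": 0,"rz": 0,"fingers": 0.048},{"dx": 0,"dy": 0,"dz": 0.001,"rx": 0,"ry": 0,"rz": 0,"fingers": 0.052}], "grip_force": 3}}

```text
t: 19.7
position: [599.4, 40.6, 197.9]
tool_rot: [-180.0, -0.0, 105.8]
wrist_force: [-0.1, -0.7, 0.3]
width: 51.4
grasp_force: 0.0
```

Request:
{"method": "drive_tool", "body": {"motion": [{"dx": 0,"dy": 0,"dz": 0,"rx": 0,"ry": 0,"rz": 0,"fingers": 0.06},{"dx": 0,"dy": 0,"dz": 0,"rx": 0,"ry": 0,"rz": 0,"fingers": 0.07},{"dx": 0,"dy": 0,"dz": 0,"rx": 0,"ry": 0,"rz": 0,"fingers": 0.08},{"dx": 0,"dy": 0,"dz": 0,"rx": 0,"ry": 0,"rz": 0,"fingers": 0.088},{"dx": 0,"dy": 0,"dz": 0,"rx": 0,"ry": 0,"rz": 0,"fingers": 0.088}]}}

```text
t: 20.2
position: [599.4, 40.5, 197.9]
tool_rot: [-180.0, 0.0, 105.8]
wrist_force: [-0.3, -0.2, -0.8]
width: 87.0
grasp_force: 0.0
```

Request:
{"method": "drive_tool", "body": {"motion": [{"dx": 0,"dy": 0,"dz": -0.01,"rx": 0,"ry": 0,"rz": 0,"fingers": 0.088},{"dx": 0,"dy": 0,"dz": -0.03,"rx": 0,"ry": 0,"rz": 0,"fingers": 0.088},{"dx": 0,"dy": 0,"dz": -0.05,"rx": 0,"ry": 0,"rz": 0,"fingers": 0.088},{"dx": 0,"dy": 0,"dz": -0.08,"rx": 0,"ry": 0,"rz": 0,"fingers": 0.088},{"dx": 0,"dy": 0,"dz": -0.11,"rx": 0,"ry": 0,"rz": 0,"fingers": 0.088}]}}

```text
t: 20.7
position: [599.2, 40.5, 309.7]
tool_rot: [180.0, -0.0, 105.8]
wrist_force: [1.0, 0.2, -0.6]
width: 88.0
grasp_force: 0.0
```

Request:
{"method": "drive_tool", "body": {"motion": [{"dx": 0,"dy": 0,"dz": -0.02,"rx": 0,"ry": 0,"rz": 0,"fingers": 0.088},{"dx": 0.03,"dy": 0,"dz": -0.03,"rx": 0,"ry": 0,"rz": 0,"fingers": 0.088},{"dx": 0.07,"dy": 0,"dz": -0.03,"rx": 0,"ry": 0,"rz": 0,"fingers": 0.088},{"dx": 0.11,"dy": 0,"dz": -0.03,"rx": 0,"ry": 0,"rz": 0,"fingers": 0.088},{"dx": 0.15,"dy": 0,"dz": -0.03,"rx": 0,"ry": 0,"rz": 0,"fingers": 0.088}]}}

```text
t: 21.2
position: [558.1, 186.1, 338.9]
tool_rot: [179.9, 0.0, 105.8]
wrist_force: [0.8, 0.2, -0.0]
width: 88.1
grasp_force: 0.0
```

```bash
python3 - <<'E'
from h import *
for i in range(6): manip.get_image("scene")
s=manip.get_image("scene")[:,:,::-1];t=manip.get_image("top")[:,:,::-1]
print(manip.read_state()["t"],manip.read_state()["width"])
c=lambda i,x,y:cv2.resize(i[y-35:y+35,x-35:x+35],(400,400),interpolation=cv2.INTER_CUBIC)
cv2.imwrite("pics/crop5.png",np.hstack([c(s,328,195),c(t,319,188)]))
E
```

```text
21.6 87.82929133410059
```

View pics/crop5.png

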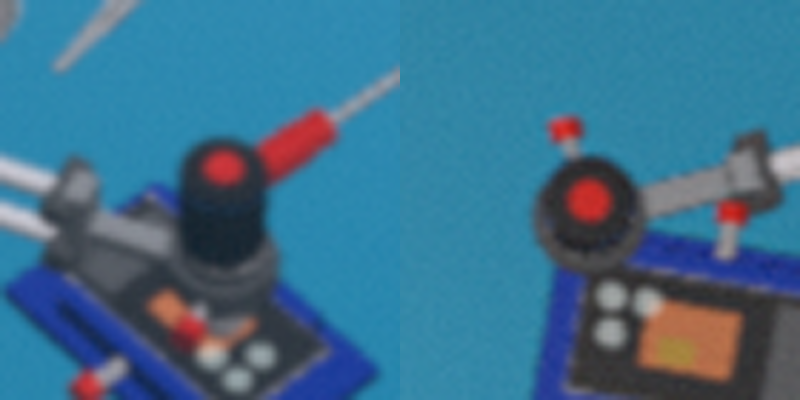

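The head hangs upright in the ring (scene crop (225,220), top crop (590,205)), the collar is home, the arm is still and the gripper is clear. Handing in.

```bash
python3 -c "
from plant import manip
print(manip.sign_off())"
```

```text
the job is handed in; nothing more can be done
None
```

The microscope head hangs upright in the swing arm's ring with its collar home; I let go once the arm carried its weight, the arm stayed put, and I handed the job in at about 21.6 s; no verdict was returned.

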